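Clear the misfit from the objective case and lower its lid

TASK

One of the four parts in the open microscope-objective case does not belong there: the square filter block among the round objectives. Take it out and set it down upright in the steel tray, then bring the case's lid over and lower it gently until it is fully shut, never letting it drop. Leave the objectives in their pockets and the other things on the bench where they are.

Things in the scene. Friction and masses are not known exactly. Their poses are not given: they have to be found in the camera images.
- case: Grey case fixed to the bench, 140 (x) by 260 (y) by 70 mm high to its rim, walls 5 mm; origin: centre of its underside, +x away from the robot towards the hinged rim. A dark insert, top 22 mm above the bench, has one row of four 37 mm square pockets (floor 10 mm above the bench) at x = -10, y = -84, -28, 28, 84 mm. The parts stand in them, 26 mm apart.
- lid (a joint): Angle of the case's lid, rad: 0 shut flat on the rim, growing as it opens, 1.57 upright, 1.85 rear stop; it starts open, leaning back. Flat grey plate 140 x 260 x 10 mm, about 0.35 kg. Hinge friction keeps it where it is left near upright; below about 1.2 rad it falls shut by itself, so support it all the way (about 2 N at the handle).
- lid_handle (a point): Middle of the lid's handle: round steel bar, 10 mm diameter, 100 mm long, parallel to the case's y, on two side rods, 45 mm out from the lid's free edge, in its mid plane, 185 mm from the hinge. Lid shut: 75 mm above the bench, 45 mm before the case's front (open the fingers little there). Upright: 255 mm up. It can be pinched from above at any angle and turns between the fingers.
- lid_hinge (a point): Middle of the lid's hinge axis, on the case's far rim, 70 mm above the bench and 70 mm beyond the case's centre; the axis is parallel to the case's y axis. With the lid shut the handle bar's axis lies 185 mm nearer to the robot and 5 mm higher than this point.
- block: Filter block, the part that does not belong: aluminium square block 30 x 30 x 50 mm (upright), dark round window on its top and one side, about 0.1 kg. Origin at the centre of its underside, z up, x and y across its flat sides, within about 5 degrees of the case's. It stands in any one of the four pockets, top 60 mm above the bench.
- lens_a: Round aluminium microscope objective with a dark band, 30 mm diameter, 50 mm tall, narrowing to 20 mm at the top, standing in a pocket; origin at the centre of its underside, z up. To be left in its pocket.
- lens_b: A second objective just like lens_a, in another pocket.
- lens_c: A third, shorter objective: 30 mm diameter, 44 mm tall, in another pocket.
- tray: Shallow open stainless steel tray fixed to the bench, 160 mm (x) by 140 mm (y), rim 18 mm high, walls and floor 4 mm; origin at the centre of its underside. It lies to the left or to the right of the case.
- slidebox: Bystander: shut white plastic slide box, 102 x 92 x 34 mm, on the other side of the case from the tray; origin at the centre of its underside.
- jar: Bystander: small clear jar with a white cap, 50 mm diameter, 65 mm tall; origin at the centre of its underside.
- washbottle: Bystander: white plastic wash bottle, 68 mm diameter, 170 mm tall; origin at the centre of its underside.

How it is judged (in metres and radians):
On the way, in this order (a step that is already met when the one before it is completed fails the run):
1. the filter block stands upright in the tray, let go, with the lid still open (x of block in the frame of tray between -0.062 and 0.062 m and y of block in the frame of tray between -0.052 and 0.052 m and z of block in the frame of tray below 0.012 m and angle between block's own z axis and vertical below 0.15 rad and linear speed of block below 0.03 m/s and contact force between the fingers and block below 0.1 N and value of joint lid above 0.8 rad), for 0.2 s.
2. the lid is fully shut (value of joint lid below 0.03 rad), for 0.3 s.
At the end, for the whole second after the job is handed in: The block stands upright (0.15 rad) on the tray floor inside its rim, at rest, released; the lid is shut (under 0.03 rad) and still; each objective is upright (0.15 rad) within 12 mm of where it began; slide box, jar and wash bottle are within 30 mm of where they began (x of block in the frame of tray between -0.062 and 0.062 m and y of block in the frame of tray between -0.052 and 0.052 m and z of block in the frame of tray below 0.012 m and angle between each of block, lens_a, lens_b, lens_c's own z axis and vertical below 0.15 rad and linear speed of block below 0.03 m/s and contact force between the fingers and block below 0.1 N and value of joint lid below 0.03 rad and velocity of joint lid above -0.05 rad/s and distance of each of lens_a, lens_b, lens_c from where it was at the start of the episode below 0.012 m and distance of each of slidebox, jar, washbottle from where it was at the start of the episode below 0.03 m); the robot touches nothing.
It fails at once if the lid slams: faster than 2 rad/s in the last 0.4 rad (value of joint lid below 0.4 rad and velocity of joint lid below -2 rad/s).
It fails at once if the filter block is dropped: faster than 0.7 m/s low over the tray (horizontal distance between block and tray below 0.1 m and height (world z) of block below 0.05 m and linear speed of block above 0.7 m/s).
It fails at once if a bystander is pushed over 30 mm or knocked over (distance of any of slidebox, jar, washbottle from where it was at the start of the episode above 0.03 m or angle between any of slidebox, jar, washbottle's own z axis and vertical above 0.4 rad).
It also fails if it takes over 54 s, if anything falls off the work surface, if the arm or the gripper's body presses on something with over 40 N, if the wrist force passes 120 N, or if a joint passes its speed limit or range.

ROBOT

A 6-joint arm with a two-finger parallel gripper is mounted at the origin on the work surface. World frame = base frame: x ahead of the robot, y to its left, z up, the work surface at z = 0. Lengths are in mm, angles in rad, forces in N, time in s.
With the tool pointing down it reaches from about 400 to 825 mm from the base axis. Payload 7 kg.
Tool frame: the origin (TCP) lies midway between the tips of the shut fingers; the grasp point (between the pads) lies 19 mm behind it; z points along the fingers, y is the direction in which the jaws open and shut (so a half turn about z gives the same grasp; the last joint's range is limited). The gripper opens to 85 mm and grips with 20 to 120 N. Pads are 22 mm wide; open, the fingers measure 114 mm over their backs; the gripper's body (76 mm by 85 mm) begins 54 mm behind the grasp point. The pads swing forward as they close: fully open they stand 13 mm farther back than shut.
Start: joints at [-1.032, 0.359, 0.012, 0, -1.224, -0.288], TCP at [167.495, -653.866, 204.602] pointing down, gripper open.
Joint ranges: [-3.07, 3.07], [-1.43, 2.12], [-1.02, 1.25], [-3.03, 1.67], [-3.05, -0], [-3.03, 3.03]. Speed limits (rad/s): [2.39, 2.39, 3.01, 3.14, 3.14, 3.14].

INTERFACE

Orientations are given as a rotation vector (axis times angle).
In Python, from rig import bot, imaging, workorder gives the robot as it stands.
- The arm moves only by the tool jog_arm, never from a script. Its argument "series" is a list of rows, each a list of 5 numbers: the closure in counts, from 0 (fully open) to 255 (shut), then the shift along the world's x, y, z in cm, then the turn about the world's z in rad. A call has 1 to 20 rows; each row shifts and turns the commanded pose from where the row before left it; what a row does not reach is not made up. A row lasts 1/12 s, in which the tool goes at most 41.7 mm and 7.16 degrees, less where a joint would pass 70% of its speed; a pose out of reach is approached as far as the arm can. A call is refused whole if a number of a shift passes 4.17 or a number of a turn 0.125, either way. A call with a gripper value outside its range is refused whole. The fingers move at their own pace and stop on an object; "newtons" is the grip in N (left out, the last holds). Time passes only in rows, so rows that do not move let the fingers close. It gives the time, the measured TCP pose, the force and the opening at its end, in the units of the state.
- bot.get_state(): the state, without advancing time (a new reading comes with each control period).
- imaging.read_camera(name): name is "side" or "top" or "wrist"; returns a dict with "frame" (420x560x3 uint8, red, green, blue), "range_z" (420x560 float32, mm along the optical axis (not along the pixel's ray), 0 where there is no reading), "K" (3x3 intrinsics, pixels), "extrinsics" (4x4, takes a point from camera to world coordinates). Camera axes: x right, y up, looking along -z (the intrinsics and any distortion apply to the point x, -y, -z); pixel columns grow to the right and rows downward; lengths in mm; the calibration is good to about 2 mm. A picture is of the moment at which its call begins.
- workorder.hand_in(): hands the job in, once; it reports no verdict.
The state is a dict: "time": time; "qpos": joint angles; "qd": joint speeds; "joint_efforts": joint torques, N m; "ee_pos": TCP position; "eef_rot": TCP orientation; "force": force on the tool from outside, world axes, zero at the start; "ft_torque": the same for the moment, N m; "grip_width": finger opening in mm.
Only numpy, scipy, OpenCV 4.12 (cv2) and the standard library are available. Lean on these libraries where they do the work, as an engineer would, in place of code of your own. Each camera call takes 0.05 s, during which the arm holds its last target. There are 200 camera calls.

## Working session

There is one attempt and no reset: what is moved stays moved. The work goes in short steps, Python scripts to look and compute and a tool call to move; the robot and the scene stay as the last step left them, time stands still between calls to the robot, and variables do not carry over. Pictures are saved under pics/ and viewed, about 8 in all and at most 12, crops included, and the job is handed in when it is done.

Besides the shell and the picture viewer there is one more tool, called after "Call:" as a command line: name --pt "numbers of a row" for each row, then --argument value for the rest. jog_arm: Moves the arm, as the interface text tells. Its arguments: {"type":"object","properties":{"series":{"type":"array"},"newtons":{"type":"number"}},"required":["series"]}

```bash
mkdir -p pics; cat > h.py <<'E'
import numpy as np, cv2
from rig import bot, imaging, workorder
def cam(n, save=None):
    c=imaging.read_camera(n)
    if save: cv2.imwrite('pics/'+save, c['frame'][:,:,::-1])
    return c
def cloud(c):
    r=c['range_z']; h,w=r.shape; K=c['K']
    u,v=np.meshgrid(np.arange(w),np.arange(h))
    x=(u-K[0,2])/K[0,0]*r; y=(v-K[1,2])/K[1,1]*r
    P=np.stack([x,-y,-r,np.ones_like(r)],-1)@c['extrinsics'].T
    P=P[...,:3]; P[r<=0]=np.nan
    return P
def state():
    s=bot.get_state()
    print({k:np.round(s[k],3).tolist() for k in ('time','qpos','ee_pos','eef_rot','force','grip_width')})
    return s
E
python3 - <<'E'
from h import *
state()
for n in('top','side'):
    c=cam(n,n+'0.png'); np.savez(''+n+'0.npz',**c); print(n,c['K'].round(1).tolist(),c['extrinsics'].round(3).tolist())
a=cv2.imread('pics/top0.png');b=cv2.imread('pics/side0.png')
E
```

```text
{'time': 0.0, 'qpos': [-1.032, 0.359, 0.011, -0.0, -1.224, -0.288], 'ee_pos': [167.354, -653.368, 203.687], 'eef_rot': [0.393, -3.117, -0.003], 'force': [-0.078, 0.364, 0.712], 'grip_width': 85.479}
top [[523.1, 0.0, 278.0], [0.0, 523.1, 220.4], [0.0, 0.0, 1.0]] [[-0.012, 0.999, -0.038, 508.014], [-1.0, -0.012, -0.004, 98.091], [-0.005, 0.038, 0.999, 1646.484], [0.0, 0.0, 0.0, 1.0]]
side [[522.7, 0.0, 276.4], [0.0, 522.7, 215.8], [0.0, 0.0, 1.0]] [[0.708, 0.398, -0.584, -172.687], [-0.706, 0.368, -0.605, -684.659], [-0.026, 0.84, 0.541, 776.321], [0.0, 0.0, 0.0, 1.0]]
```

View pics/top0.png

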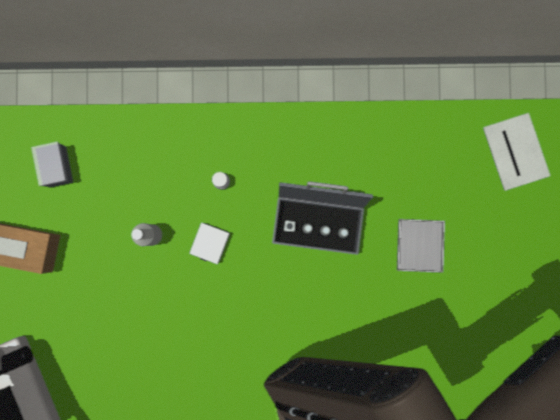

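View pics/side0.png

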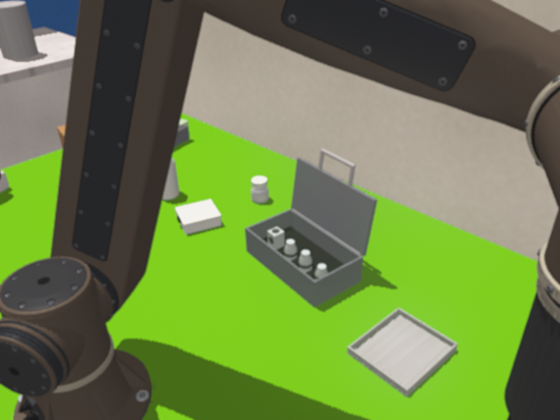

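The top view shows the block in the case's left-hand (+y) pocket at (290,226), objectives at (308,229), (325,231) and (343,233), the tray at (421,246) and the slide box at (210,243). The lid leans back, with its handle at about (328,187). Next I measure these.

```bash
python3 - <<'E'
from h import *
c=dict(np.load('top0.npz')); P=cloud(c); f=c['frame']; hsv=cv2.cvtColor(f,cv2.COLOR_RGB2HSV)
ng=((hsv[...,1]<120)|(hsv[...,2]<50)).astype(np.uint8)
def ray(u,v,z):
    K=c['K'];E=c['extrinsics'];d=E[:3,:3]@np.array([(u-K[0,2])/K[0,0],-(v-K[1,2])/K[1,1],-1]);o=E[:3,3];return (o+d*(z-o[2])/d[2]).round(1)
print('bench z',np.nanmedian(P[280:320,200:260,2]))
def rect(m,x0,x1,y0,y1,name,z):
    k=np.zeros_like(m);k[y0:y1,x0:x1]=m[y0:y1,x0:x1]
    cs,_=cv2.findContours(k,cv2.RETR_EXTERNAL,cv2.CHAIN_APPROX_NONE);q=max(cs,key=cv2.contourArea)
    r=cv2.minAreaRect(q);b=cv2.boxPoints(r);W=np.array([ray(*p,z) for p in b]);
    print(name,r,'centre',ray(*r[0],z),'sides',np.linalg.norm(W[1]-W[0]),np.linalg.norm(W[2]-W[1]),'\n',W[:,:2].tolist(), 'medz',np.nanmedian(P[...,2][k>0]))
rect(ng,385,460,205,285,'tray',18)
rect(ng,180,240,215,270,'slidebox',34)
br=(hsv[...,2]>110).astype(np.uint8)&ng
for n,(x0,x1,z) in dict(block=(280,299,60),l1=(301,315,55),l2=(318,333,55),l3=(336,351,55)).items(): rect(br,x0,x1,216,241,n,z)
# case rim: points with z 62..78, within region
z=P[...,2]; R=np.zeros_like(ng); R[175:262,262:380]=1
rim=((z>62)&(z<76)&(R>0)).astype(np.uint8); print(rim.sum()); rect(rim,262,380,175,262,'rim',70)
lid=((z>120)&(R>0)); print('lid zmax',np.nanmax(z[lid]))
Q=P[lid]; Q=Q[Q[:,2]>225]; print(len(Q),Q.mean(0), np.nanmin(Q,0),np.nanmax(Q,0))
cv2.imwrite('pics/crop.png',cv2.resize(f[170:290,180:460,::-1],None,fx=2.85,fy=2.85,interpolation=cv2.INTER_CUBIC))
E
```

```text
bench z 0.7032364283227253
tray ((420.5, 245.5), (53.0, 47.0), 90.0) centre [ 486.5 -336.8   18. ] sides 146.1110878749453 164.4486546007598 
 [[569.8, -265.6], [568.0, -411.7], [403.6, -407.7], [405.4, -262.2]] medz 4.848396886896126
slidebox ((209.041259765625, 243.09280395507812), (32.16452407836914, 35.467132568359375), 21.037511825561523) centre [502.1 318.1  34. ] sides 109.15388220306225 99.45853407325085 
 [[469.7, 384.2], [571.3, 344.3], [534.5, 251.9], [433.2, 291.9]] medz 34.046707480367104
block ((289.0, 225.5), (10.0, 11.0), 0.0) centre [552.5  71.4  60. ] sides 33.30240231574889 30.401480227120526 
 [[536.1, 86.8], [569.4, 86.4], [569.1, 56.0], [535.7, 56.5]] medz 60.138073778874514
l1 ((307.5, 227.5), (7.0, 7.0), 0.0) centre [545.9  15.1  55. ] sides 21.302112571292145 21.30211257129208 
 [[535.4, 25.9], [556.7, 25.6], [556.4, 4.3], [535.1, 4.7]] medz 58.456488031002436
l2 ((325.0, 230.5), (7.0, 8.0), 90.0) centre [536.1 -37.9  55. ] sides 24.40184419260151 21.30375553746341 
 [[546.9, -25.9], [546.6, -50.3], [525.3, -49.9], [525.6, -25.6]] medz 58.949713550980505
l3 ((343.5, 232.5), (7.0, 7.0), 90.0) centre [529.3 -94.1  55. ] sides 21.300938946440848 21.303755537463296 
 [[540.1, -83.6], [539.9, -104.9], [518.6, -104.5], [518.8, -83.2]] medz 52.12771319227295
534
rim ((317.12908935546875, 225.02442932128906), (86.3936538696289, 47.51213455200195), 7.539444923400879) centre [552.6 -13.2  70. ] sides 143.3731495085464 260.6120872100908 
 [[500.5, 125.9], [642.4, 105.4], [604.9, -152.5], [463.3, -131.2]] medz 70.12980284447895
lid zmax 263.168903173284
168 [652.14531221 -28.35388039 254.34528347] [636.91284991 -81.18192492 226.50701659] [662.8946625   26.88407204 263.16890317]
```

View pics/crop.png

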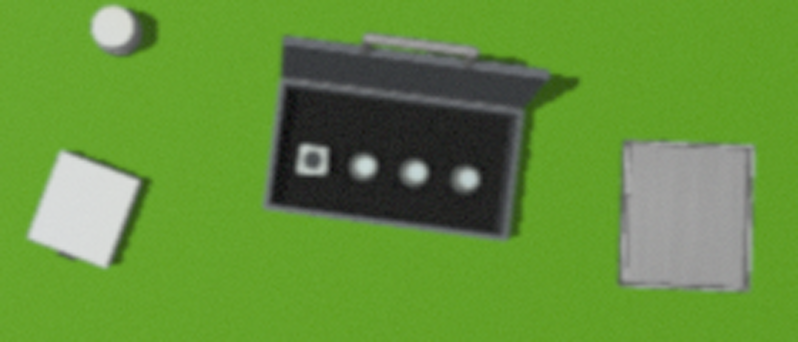

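The sizes agree with those given. The case centre is about (553,-13) with yaw about -0.14, and the block is near (554,71). I'll move above the block with the jaws along the case's x.

Call:
jog_arm --pt "95 1.93 3.62 0 0.059" --pt "95 1.93 3.62 0 0.059" --pt "95 1.93 3.62 0 0.059" --pt "95 1.93 3.62 0 0.059" --pt "95 1.93 3.62 0 0.059" --pt "95 1.93 3.62 0 0.059" --pt "95 1.93 3.62 0 0.059" --pt "95 1.93 3.62 0 0.059" --pt "95 1.93 3.62 0 0.059" --pt "95 1.93 3.62 0 0.059" --pt "95 1.93 3.62 0 0.059" --pt "95 1.93 3.62 0 0.059" --pt "95 1.93 3.62 0 0.059" --pt "95 1.93 3.62 0 0.059" --pt "95 1.93 3.62 0 0.059" --pt "95 1.93 3.62 0 0.059" --pt "95 1.93 3.62 0 0.059" --pt "95 1.93 3.62 0 0.059" --pt "95 1.93 3.62 0 0.059" --pt "95 1.93 3.62 0 0.059" --newtons 40

```text
time: 1.77
ee_pos: [553.8, 72.2, 204.5]
eef_rot: [2.064, -2.368, -0.0]
force: [0.4, -1.7, 0.5]
grip_width: 53.3
```

Call:
jog_arm --pt "95 0 0 0 0" --pt "95 0 0 0 0" --pt "95 0 0 0 0"

```text
time: 2.02
ee_pos: [553.0, 70.2, 203.9]
eef_rot: [2.06, -2.37, -0.001]
force: [-0.4, 1.5, 0.3]
grip_width: 53.9
```

```bash
python3 - <<'E'
from h import *
from scipy.spatial.transform import Rotation as Ro
s=state(); print('tool y',Ro.from_rotvec(s['eef_rot']).as_matrix()[:,1])
c=cam('wrist','w0.png'); np.savez('w0.npz',**c); P=cloud(c)
m=(np.abs(P[...,2]-60)<3).astype(np.uint8)
n,l,st,ce=cv2.connectedComponentsWithStats(m)
for i in range(1,n):
    if st[i,4]>150:
        Q=P[l==i]; r=cv2.minAreaRect(Q[:,:2].astype(np.float32)); print(st[i],ce[i].round(),Q.mean(0).round(1),r)
c=dict(np.load('top0.npz'));P=cloud(c)[175:262,262:380].reshape(-1,3)
Q=P[P[:,2]>245];print(len(Q),np.median(Q,0),Q.min(0),Q.max(0))
E
```

```text
{'time': 2.017, 'qpos': [0.477, 0.167, -0.25, -0.0, -1.155, -0.617], 'ee_pos': [552.988, 70.231, 203.927], 'eef_rot': [2.06, -2.37, -0.001], 'force': [-0.415, 1.452, 0.305], 'grip_width': 53.904}
tool y [-0.99025661  0.13924802  0.00135434]
[191   0 151 236 691] [234. 167.] [594.6  44.4  59.9] ((554.9003295898438, 10.712890625), (199.240966796875, 130.4582977294922), 81.80921173095703)
[345   0  11 172 220] [350.  84.] [485.2 -15.1  60. ] ((485.7485046386719, -11.348899841308594), (137.19320678710938, 0.6430277824401855), 81.82138061523438)
[273  51  24  26 468] [285.  64.] [537.3 -40.3  60.9] ((537.5349731445312, -40.518795013427734), (19.24028205871582, 19.289953231811523), 81.436279296875)
[275 120  22  23 398] [286. 131.] [544.3  13.7  60.9] ((544.4586181640625, 13.872727394104004), (19.02869415283203, 18.617050170898438), 82.497802734375)
[ 270  176   33   33 1011] [286. 192.] [551.5  69.   60.7] ((551.7115478515625, 69.90275573730469), (30.74552345275879, 29.965435028076172), 83.53157806396484)
155 [653.58611635 -28.13849535 255.95541204] [640.63738618 -81.18192492 246.30493855] [662.8946625   25.46257808 263.16890317]
```

View pics/w0.png

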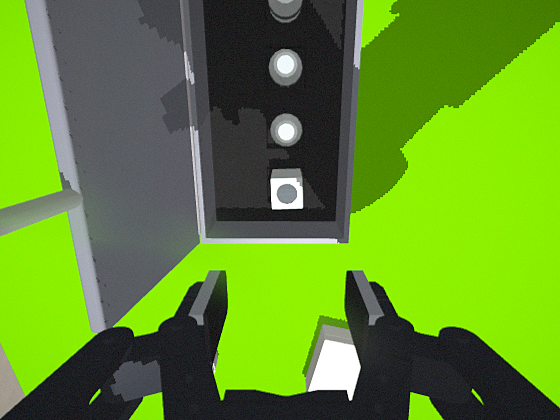

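The wrist view shows the block at (286,192) between the open jaws. It is at about (552,70), within 1–2 mm of the TCP, so I descend and grip.

Call:
jog_arm --pt "95 -0.1 0 -1 0.02" --pt "95 0 0 -1 0" --pt "95 0 0 -1 0" --pt "95 0 0 -1 0" --pt "95 0 0 -1 0" --pt "95 0 0 -1 0" --pt "95 0 0 -1 0" --pt "95 0 0 -1 0" --pt "95 0 0 -1 0" --pt "95 0 0 -1 0" --pt "95 0 0 -1 0" --pt "95 0 0 -1 0" --pt "95 0 0 -1 0" --pt "95 0 0 -1 0" --pt "95 0 0 -0.7 0" --pt "95 0 0 -0.7 0" --pt "95 0 0 -0.7 0" --pt "95 0 0 -0.7 0" --pt "95 0 0 -0.7 0" --pt "95 0 0 0 0"

```text
time: 3.73
ee_pos: [551.7, 69.8, 28.1]
eef_rot: [2.083, -2.35, -0.001]
force: [-0.5, 0.6, 0.5]
grip_width: 53.4
```

Call:
jog_arm --pt "130 0 0 0 0" --pt "150 0 0 0 0" --pt "170 0 0 0 0" --pt "190 0 0 0 0" --pt "190 0 0 0 0" --pt "190 0 0 0 0" --pt "190 0 0 0 0" --pt "190 0 0 0 0" --newtons 30

```text
time: 4.4
ee_pos: [552.9, 70.3, 30.1]
eef_rot: [-2.084, 2.35, -0.001]
force: [-1.3, 0.9, 5.6]
grip_width: 28.7
```

Call:
jog_arm --pt "190 0 0 0.3 0" --pt "190 0 0 0.6 0" --pt "190 0 0 1 0" --pt "190 0 0 1 0" --pt "190 0 0 1 0" --pt "190 0 0 1 0" --pt "190 0 0 1 0" --pt "190 0 0 1 0" --pt "190 0 0 1 0" --pt "190 0 0 1 0" --pt "190 0 0 1 0" --pt "190 0 0 1 0" --pt "190 0 0 0.5 0" --pt "190 0 0 0 0"

```text
time: 5.57
ee_pos: [553.3, 70.4, 145.1]
eef_rot: [-2.083, 2.349, -0.001]
force: [-0.4, 0.1, -0.7]
grip_width: 28.3
```

```bash
python3 - <<'E'
from h import *
s=state(); c=cam('wrist','w1.png'); P=cloud(c)
c=cam('side','s1.png')
E
```

```text
{'time': 5.567, 'qpos': [0.478, 0.213, -0.336, 0.0, -1.02, -0.598], 'ee_pos': [553.261, 70.427, 145.137], 'eef_rot': [-2.083, 2.349, -0.001], 'force': [-0.365, 0.113, -0.669], 'grip_width': 28.34}
```

View pics/w1.png

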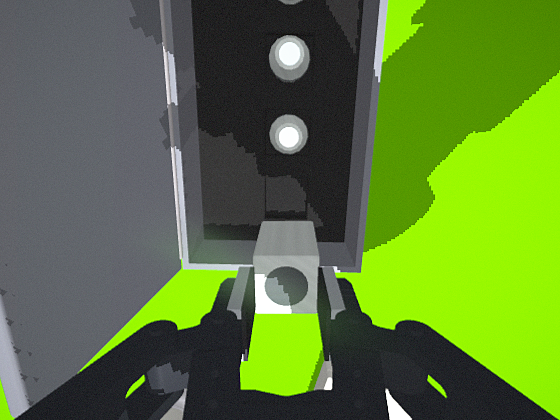

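The block is held upright between the pads (286,270), its pocket is empty, and the objectives are undisturbed. Now I carry it to the tray.

Call:
jog_arm --pt "190 -0.15 -1 0 0" --pt "190 -0.3 -2 0 0" --pt "190 -0.35 -2.1 0 0" --pt "190 -0.35 -2.2 0 0" --pt "190 -0.35 -2.2 0 0" --pt "190 -0.35 -2.2 0 0" --pt "190 -0.35 -2.2 0 0" --pt "190 -0.35 -2.2 0 0" --pt "190 -0.35 -2.2 0 0" --pt "190 -0.35 -2.2 0 0" --pt "190 -0.35 -2.2 0 0" --pt "190 -0.35 -2.2 0 0" --pt "190 -0.35 -2.2 0 0" --pt "190 -0.35 -2.2 0 0" --pt "190 -0.35 -2.2 0 0" --pt "190 -0.35 -2.2 0 0" --pt "190 -0.35 -2.2 0 0" --pt "190 -0.35 -2.2 0 0" --pt "190 -0.35 -2.2 0 0" --pt "190 -0.4 -2.2 0 0"

```text
time: 7.33
ee_pos: [483.4, -356.1, 142.7]
eef_rot: [2.084, -2.35, -0.002]
force: [1.0, -0.4, -0.3]
grip_width: 28.6
```

Call:
jog_arm --pt "190 0 0 0 0" --pt "190 0 0 -0.5 0" --pt "190 0 0 -1 0" --pt "190 0 0 -1 0" --pt "190 0 0 -1 0" --pt "190 0 0 -1 0" --pt "190 0 0 -1 0" --pt "190 0 0 -1 0" --pt "190 0 0 -1 0" --pt "190 0 0 -1 0" --pt "190 0 0 -1 0" --pt "190 0 0 -0.6 0" --pt "190 0 0 -0.4 0" --pt "190 0 0 -0.3 0" --pt "190 0 0 -0.3 0" --pt "190 0 0 0 0"

```text
time: 8.67
ee_pos: [484.4, -354.9, 32.3]
eef_rot: [2.084, -2.351, -0.0]
force: [-0.0, 0.7, -1.0]
grip_width: 28.7
```

Call:
jog_arm --pt "190 0 0.8 0 0" --pt "190 0 0.8 0 0" --pt "190 0 0 -0.2 0" --pt "190 0 0 -0.2 0" --pt "190 0 0 -0.15 0" --pt "190 0 0 -0.1 0" --pt "190 0 0 0 0"

```text
time: 9.25
ee_pos: [484.4, -338.9, 25.8]
eef_rot: [2.084, -2.351, -0.001]
force: [0.5, 0.0, -1.1]
grip_width: 28.5
```

```bash
python3 - <<'E'
from h import *
s=state(); c=cam('side','s2.png'); cv2.imwrite('pics/s2c.png',cv2.resize(c['frame'][230:420,300:540,::-1],None,fx=3,fy=3))
E
```

```text
{'time': 9.25, 'qpos': [-0.28, 0.396, -0.391, 0.0, -0.785, 0.16], 'ee_pos': [484.357, -338.897, 25.806], 'eef_rot': [2.084, -2.351, -0.001], 'force': [0.522, 0.006, -1.055], 'grip_width': 28.498}
```

View pics/s2c.png

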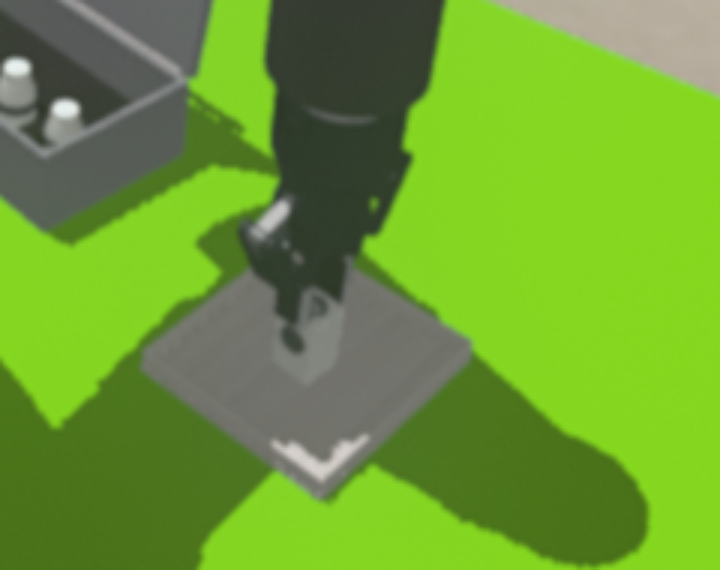

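The block hangs upright over the middle of the tray, just clear of the floor. The force reading is about its weight only, so I lower by small steps until it touches.

Call:
jog_arm --pt "190 0 0 -0.08 0" --pt "190 0 0 -0.08 0" --pt "190 0 0 0 0" --pt "190 0 0 0 0"

```text
time: 9.63
ee_pos: [484.4, -338.9, 24.4]
eef_rot: [2.084, -2.351, -0.0]
force: [0.2, 0.5, -1.3]
grip_width: 28.7
```

Call:
jog_arm --pt "190 0 0 -0.06 0" --pt "190 0 0 -0.06 0" --pt "190 0 0 0 0" --pt "190 0 0 0 0"

```text
time: 9.97
ee_pos: [484.6, -339.1, 24.2]
eef_rot: [2.085, -2.35, 0.001]
force: [-2.4, 1.4, 5.6]
grip_width: 28.4
```

Contact is about 6 N upward, so I release and rise.

Call:
jog_arm --pt "165 0 0 0 0" --pt "155 0 0 0 0" --pt "145 0 0 0 0" --pt "120 0 0 0 0" --pt "95 0 0 0 0" --pt "80 0 0 0 0" --pt "80 0 0 0 0" --pt "80 0 0 0.5 0" --pt "80 0 0 1 0" --pt "80 0 0 1 0" --pt "80 0 0 2 0" --pt "80 0 0 3 0" --pt "80 0 0 3 0" --pt "80 0 0 3 0" --pt "80 0 0 3 0" --pt "80 0 0 3 0" --pt "80 0 0 3 0" --pt "80 0 0 3 0" --pt "80 0 0 2 0" --pt "80 0 0 0 0"

```text
time: 11.63
ee_pos: [485.9, -340.1, 305.3]
eef_rot: [-2.082, 2.348, -0.014]
force: [0.2, -1.3, 0.1]
grip_width: 59.0
```

```bash
python3 - <<'E'
from h import *
s=state(); c=cam('wrist','w3.png'); P=cloud(c)
m=(np.abs(P[...,2]-54)<4).astype(np.uint8)
n,l,st,ce=cv2.connectedComponentsWithStats(m)
for i in range(1,n):
    if st[i,4]>150: Q=P[l==i]; print(ce[i].round(),Q.mean(0).round(1),Q[:,2].std(),cv2.minAreaRect(Q[:,:2].astype(np.float32)))
t=cam('top','t3.png'); P=cloud(t)
Q=P[170:262,262:380].reshape(-1,3); Q=Q[Q[:,2]>247]; print(len(Q),np.median(Q,0),Q.min(0),Q.max(0))
# handle bar via contour in colour: bright pixels near handle
g=cv2.cvtColor(t['frame'],cv2.COLOR_RGB2GRAY); hsv=cv2.cvtColor(t['frame'],cv2.COLOR_RGB2HSV)
k=((hsv[...,1]<60)&(g>125)).astype(np.uint8); k[:178]=0;k[194:]=0;k[:,:295]=0;k[:,360:]=0
v,u=np.nonzero(k); print(len(u),u.min(),u.max(),u.mean(),v.mean())
K=t['K'];E=t['extrinsics']
for z in(250,255):
    d=E[:3,:3]@np.array([((u.min()+u.max())/2-K[0,2])/K[0,0],-(v.mean()-K[1,2])/K[1,1],-1]);o=E[:3,3];print(z,o+d*(z-o[2])/d[2])
E
```

```text
{'time': 11.633, 'qpos': [-0.28, 0.17, -0.018, 0.002, -1.373, 0.16], 'ee_pos': [485.933, -340.073, 305.326], 'eef_rot': [-2.082, 2.348, -0.014], 'force': [0.168, -1.293, 0.123], 'grip_width': 59.042}
[289. 172.] [ 483.3 -340.6   54.7] 0.9226091164761193 ((483.6219482421875, -340.1918029785156), (28.950937271118164, 29.812564849853516), 83.21514892578125)
[270. 314.] [ 533.4 -144.    54. ] 2.292916438276583 ((532.5328979492188, -143.94764709472656), (2.7139644622802734, 138.95916748046875), 81.73561096191406)
232 [648.05860278 -57.17300053 258.621589  ] [508.16975705 -86.76680989 247.36288941] [662.83191477  25.17755542 718.05619959]
128 308 347 326.921875 185.2734375
250 [653.66426939 -29.84894786 250.        ]
255 [653.14277984 -29.39087063 255.        ]
```

The block stands in the tray at (483.6,-340.2) with its top flat at about 54.7 mm, as it should be. The handle estimate is (653,-29,252), which implies a lid angle of about 1.71, agreeing with the hinge geometry. I move above it and check with the wrist camera.

Call:
jog_arm --pt "100 0.7 1.3 0 -0.02" --pt "100 1.4 2.6 0 0" --pt "100 1.4 2.6 0 0" --pt "100 1.4 2.6 0 0" --pt "100 1.4 2.6 0 0" --pt "100 1.4 2.6 0 0" --pt "100 1.4 2.6 0 0" --pt "100 1.4 2.6 0 0" --pt "100 1.4 2.6 0 0" --pt "100 1.4 2.6 0 0" --pt "100 1.4 2.6 0 0" --pt "100 1.4 2.6 0 0" --pt "100 0.7 1.3 0 0" --pt "100 0 0 0 0" --pt "100 0 0 0 0"

```text
time: 12.98
ee_pos: [652.1, -26.3, 297.2]
eef_rot: [2.061, -2.369, -0.002]
force: [0.2, -0.4, 0.3]
grip_width: 51.9
```

```bash
python3 - <<'E'
from h import *
s=state(); c=cam('wrist','w4.png'); P=cloud(c)
m=(np.abs(P[...,2]-252)<8).astype(np.uint8)
n,l,st,ce=cv2.connectedComponentsWithStats(m)
for i in range(1,n):
    if st[i,4]>100: Q=P[l==i]; print(st[i],Q.mean(0).round(1),Q[:,2].max(),cv2.minAreaRect(Q[:,:2].astype(np.float32)))
E
```

```text
{'time': 12.983, 'qpos': [0.258, 0.283, 0.111, -0.0, -1.401, -0.396], 'ee_pos': [652.094, -26.329, 297.166], 'eef_rot': [2.061, -2.369, -0.002], 'force': [0.189, -0.357, 0.291], 'grip_width': 51.85}
[ 275  140   18  160 2417] [652.2 -35.4 256.5] 259.4837223461715 ((652.513427734375, -30.27682876586914), (108.4521713256836, 11.149886131286621), 81.8658676147461)
```

View pics/w4.png

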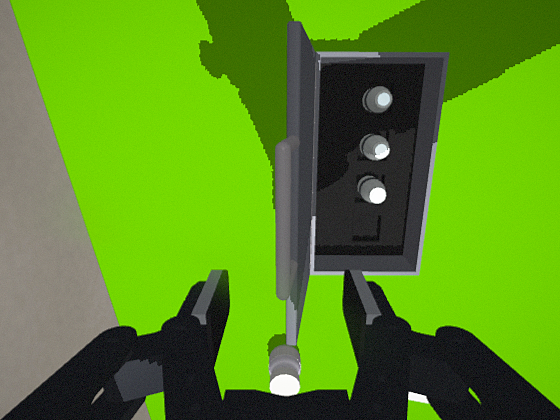

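The wrist view shows the handle bar from (285,140) to (285,300), centred between the jaws. Its centre is about (652.5,-30,252) and the angle matches. I lower and pinch.

Call:
jog_arm --pt "100 0.05 -0.4 -0.8 0" --pt "100 0 0 -0.8 0" --pt "100 0 0 -0.8 0" --pt "100 0 0 -0.8 0" --pt "100 0 0 -0.8 0" --pt "100 0 0 -0.8 0" --pt "100 0 0 -0.8 0" --pt "100 0 0 -0.8 0" --pt "100 0 0 0 0" --pt "150 0 0 0 0" --pt "180 0 0 0 0" --pt "210 0 0 0 0" --pt "235 0 0 0 0" --pt "255 0 0 0 0" --pt "255 0 0 0 0" --pt "255 0 0 0 0" --pt "255 0 0 0 0" --newtons 30

```text
time: 14.45
ee_pos: [653.0, -30.8, 234.4]
eef_rot: [-2.061, 2.371, -0.0]
force: [0.5, 0.2, 0.2]
grip_width: 0.0
```

The opening reads 0, so the bar is not between the pads. I look.

```bash
python3 - <<'E'
from h import *
s=state(); a=cam('wrist')['frame']; b=cam('side')['frame']
cv2.imwrite('pics/m5.png',np.hstack([cv2.resize(a[60:420,120:440],None,fx=1.2,fy=1.2),cv2.resize(b[60:300,220:440],None,fx=1.8,fy=1.8)])[:,:,::-1])
E
```

```text
{'time': 14.45, 'qpos': [0.251, 0.308, 0.006, 0.0, -1.269, -0.391], 'ee_pos': [653.019, -30.837, 234.403], 'eef_rot': [-2.061, 2.371, -0.0], 'force': [0.549, 0.182, 0.228], 'grip_width': 0.003}
```

View pics/m5.png

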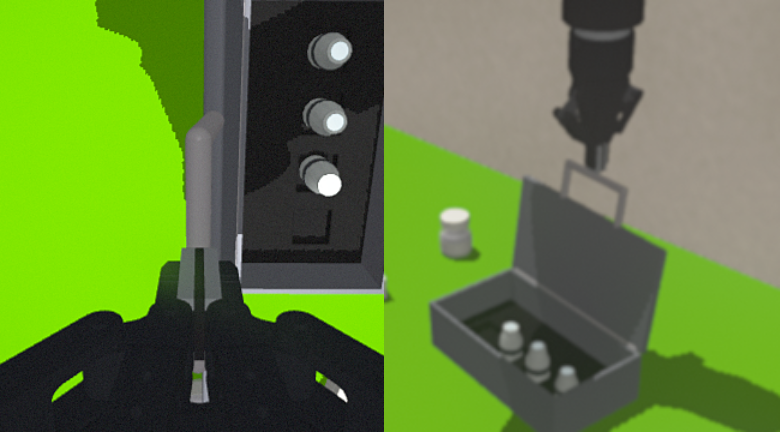

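```bash
python3 - <<'E'
from h import *
c=cam('side'); P=cloud(c); K=c['K']; Ei=np.linalg.inv(c['extrinsics'])
def pr(p):
    q=Ei@np.r_[p,1]; return (K[0,0]*q[0]/-q[2]+K[0,2], K[1,1]*-q[1]/-q[2]+K[1,2])
print('tcp',pr([653,-30.8,234.4]),'grasp',pr([653,-30.8,253.4]),'bar',pr([652.5,-30.3,252]))
for u in (543,547,551,555,560):
    pass
for v in range(140,176,3):
    print(v,[P[v,u].round(0).tolist() for u in (540,545,552,558,) if 0] , [P[v,u].round(0).tolist() for u in (536-0,)] if 0 else [P[v,u].round().tolist() for u in (546,552,556)] if 0 else [np.round(P[v,u]).tolist() for u in (541-0-0,)] if 0 else [np.round(P[v,int(220+x/1.8)]).tolist() for x in (575,590,597,604,618)])
cv2.imwrite('pics/s6.png',cv2.resize(c['frame'][100:200,500:560],None,fx=1,fy=1)) if 0 else None
w=cam('wrist'); f=w['frame'][190:330,220:350,::-1]; g=c['frame'][130:190,520:580,::-1]
g=c['frame'][110:200,510:560,::-1]
cs=c['frame'][120:190,int(220+540/1.8):int(220+660/1.8),::-1]
cv2.imwrite('pics/m6.png',np.hstack([cv2.resize(f,(440,474)),cv2.resize(cs,(0,0),fx=474/70,fy=474/70)])[:, :800])
E
```

```text
tcp (np.float64(337.28518472389396), np.float64(165.0237364601202)) grasp (np.float64(337.60278947181314), np.float64(157.3834935118724)) bar (np.float64(337.2605424808295), np.float64(157.95839396550073))Traceback (most recent call last):
  File "<stdin>", line 9, in <module>
IndexError: index 563 is out of bounds for axis 1 with size 560
```

```bash
python3 - <<'E'
from h import *
c=cam('side'); P=cloud(c); w=cam('wrist'); Pw=cloud(w)
for v in range(140,176,3): print(v,[np.round(P[v,u]).tolist() for u in (330,334,338,342,348)])
print('wrist');
for v in range(220,400,15): print(v,[np.round(Pw[v,u]).tolist() for u in (270,276,285,292,300)])
f=w['frame'][230:380,215:355,::-1]; cs=c['frame'][125:190,310:365,::-1]
cv2.imwrite('pics/m6.png',np.hstack([cv2.resize(f,(400,430)),cv2.resize(cs,(364,430))]))
E
```

```text
140 [[1328.0, 546.0, -110.0], [637.0, -31.0, 301.0], [637.0, -42.0, 304.0], [654.0, -40.0, 298.0], [1322.0, 452.0, -80.0]]
143 [[1330.0, 547.0, -125.0], [643.0, -27.0, 291.0], [646.0, -36.0, 292.0], [655.0, -40.0, 290.0], [1324.0, 452.0, -93.0]]
146 [[1326.0, 543.0, -135.0], [638.0, -31.0, 286.0], [646.0, -36.0, 285.0], [651.0, -43.0, 286.0], [1323.0, 451.0, -105.0]]
149 [[1323.0, 541.0, -147.0], [638.0, -32.0, 280.0], [645.0, -37.0, 279.0], [653.0, -42.0, 277.0], [1326.0, 452.0, -120.0]]
152 [[653.0, -8.0, 259.0], [641.0, -30.0, 270.0], [642.0, -40.0, 274.0], [653.0, -42.0, 270.0], [1329.0, 454.0, -135.0]]
155 [[650.0, -12.0, 254.0], [654.0, -20.0, 255.0], [642.0, -40.0, 266.0], [1333.0, 486.0, -160.0], [1325.0, 450.0, -144.0]]
158 [[1331.0, 546.0, -192.0], [647.0, -25.0, 252.0], [647.0, -37.0, 256.0], [649.0, -46.0, 258.0], [1329.0, 452.0, -160.0]]
161 [[1330.0, 544.0, -205.0], [1326.0, 520.0, -195.0], [1326.0, 499.0, -188.0], [643.0, -51.0, 255.0], [649.0, -63.0, 257.0]]
164 [[1327.0, 542.0, -217.0], [1330.0, 523.0, -211.0], [1332.0, 503.0, -205.0], [1327.0, 479.0, -195.0], [641.0
[... 1135 characters left out ...]
.0, 302.0], [654.0, -41.0, 299.0], [651.0, -41.0, 300.0], [649.0, -41.0, 300.0], [646.0, -42.0, 303.0]]
325 [[655.0, -44.0, 312.0], [654.0, -43.0, 311.0], [652.0, -34.0, 299.0], [649.0, -41.0, 309.0], [646.0, -42.0, 311.0]]
340 [[655.0, -43.0, 318.0], [654.0, -43.0, 318.0], [653.0, -28.0, 299.0], [650.0, -36.0, 309.0], [646.0, -42.0, 318.0]]
355 [[654.0, -48.0, 330.0], [656.0, -31.0, 310.0], [654.0, -22.0, 300.0], [650.0, -30.0, 309.0], [646.0, -45.0, 328.0]]
370 [[655.0, -44.0, 331.0], [657.0, -24.0, 309.0], [660.0, 22.0, 258.0], [651.0, -23.0, 309.0], [647.0, -41.0, 329.0]]
385 [[655.0, -39.0, 331.0], [657.0, -23.0, 315.0], [694.0, 254.0, 24.0], [664.0, 79.0, 209.0], [648.0, -36.0, 329.0]]
```

View pics/m6.png

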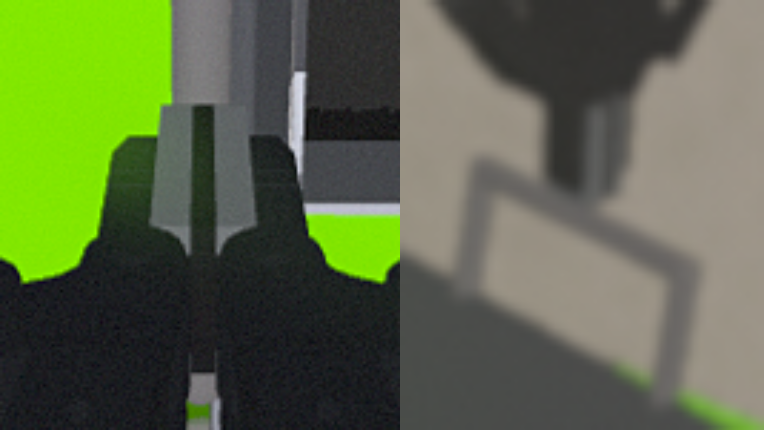

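The shut fingertips are really at z ≈ 258, just above the bar (side view, pixel (338,156)), although the reported TCP is 234. The actual tips are about 24 mm higher than reported, so I open, go 2.4 cm lower and pinch again.

Call:
jog_arm --pt "180 0 0 0 0" --pt "120 0 0 0 0" --pt "100 0 0 0 0" --pt "100 0 0 0 0" --pt "100 0 0 0 0" --pt "100 0 0.05 -0.4 0" --pt "100 0 0 -0.5 0" --pt "100 0 0 -0.5 0" --pt "100 0 0 -0.5 0" --pt "100 0 0 -0.5 0" --pt "100 0 0 0 0" --pt "150 0 0 0 0" --pt "180 0 0 0 0" --pt "210 0 0 0 0" --pt "235 0 0 0 0" --pt "255 0 0 0 0" --pt "255 0 0 0 0" --pt "255 0 0 0 0" --pt "255 0 0 0 0" --newtons 30

```text
time: 16.28
ee_pos: [653.3, -30.4, 210.7]
eef_rot: [-2.06, 2.371, -0.001]
force: [0.0, -0.4, 2.3]
grip_width: 9.0
```

```bash
python3 - <<'E'
from h import *
s=state(); c=cam('side'); P=cloud(c)
for v in range(149,176,3): print(v,[np.round(P[v,u]).tolist() for u in (334,338,342)])
cs=c['frame'][125:190,310:365,::-1]
cv2.imwrite('pics/m7.png',cv2.resize(cs,(364,430)))
E
```

```text
{'time': 16.283, 'qpos': [0.251, 0.32, -0.03, 0.0, -1.22, -0.391], 'ee_pos': [653.274, -30.368, 210.729], 'eef_rot': [-2.06, 2.371, -0.001], 'force': [0.039, -0.45, 2.276], 'grip_width': 8.961}
149 [[635.0, -35.0, 282.0], [641.0, -41.0, 281.0], [656.0, -39.0, 275.0]]
152 [[634.0, -35.0, 275.0], [642.0, -40.0, 274.0], [655.0, -40.0, 269.0]]
155 [[634.0, -36.0, 268.0], [643.0, -40.0, 266.0], [656.0, -40.0, 261.0]]
158 [[634.0, -36.0, 261.0], [645.0, -38.0, 257.0], [654.0, -43.0, 256.0]]
161 [[636.0, -35.0, 252.0], [644.0, -40.0, 251.0], [645.0, -50.0, 254.0]]
164 [[635.0, -36.0, 245.0], [645.0, -39.0, 243.0], [1329.0, 481.0, -197.0]]
167 [[1330.0, 522.0, -225.0], [1329.0, 501.0, -217.0], [1329.0, 480.0, -210.0]]
170 [[1328.0, 520.0, -237.0], [1327.0, 498.0, -229.0], [1332.0, 481.0, -225.0]]
173 [[1320.0, 513.0, -246.0], [1332.0, 502.0, -246.0], [1326.0, 477.0, -235.0]]
```

View pics/m7.png

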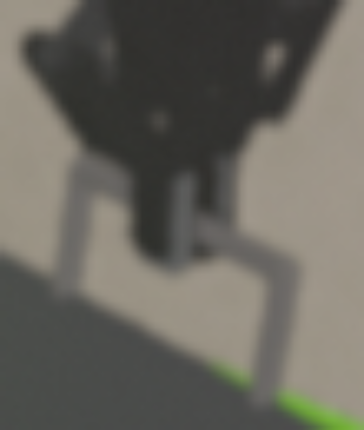

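The bar is now between the pads (9 mm opening, tips about 14 mm below its axis). I work out the arc's shifts.

```bash
python3 - <<'E'
import numpy as np
A=np.r_[np.linspace(1.714,0.2,33),np.linspace(0.2,0,9)[1:]]
X=(-185*np.cos(A)+5*np.sin(A))/10; Z=(185*np.sin(A)+5*np.cos(A))/10
p=np.c_[X*.990,-X*.1415,Z]; q=(p-p[0]).round(2); d=np.diff(q,axis=0)
for a,b,c in zip(A[1:],d,q[1:]): print(round(a,3),[255,*b.round(2).tolist(),0],c)
E
```

```text
1.667 [255, -0.86, 0.12, 0.13, 0] [-0.86  0.12  0.13]
1.619 [255, -0.86, 0.13, 0.08, 0] [-1.72  0.25  0.21]
1.572 [255, -0.87, 0.12, 0.05, 0] [-2.59  0.37  0.26]
1.525 [255, -0.86, 0.12, 0.0, 0] [-3.45  0.49  0.26]
1.477 [255, -0.87, 0.13, -0.03, 0] [-4.32  0.62  0.23]
1.43 [255, -0.86, 0.12, -0.08, 0] [-5.18  0.74  0.15]
1.383 [255, -0.86, 0.12, -0.12, 0] [-6.04  0.86  0.03]
1.336 [255, -0.85, 0.13, -0.16, 0] [-6.89  0.99 -0.13]
1.288 [255, -0.85, 0.12, -0.2, 0] [-7.74  1.11 -0.33]
1.241 [255, -0.83, 0.11, -0.25, 0] [-8.57  1.22 -0.58]
1.194 [255, -0.82, 0.12, -0.28, 0] [-9.39  1.34 -0.86]
1.146 [255, -0.81, 0.12, -0.32, 0] [-10.2    1.46  -1.18]
1.099 [255, -0.79, 0.11, -0.35, 0] [-10.99   1.57  -1.53]
1.052 [255, -0.77, 0.11, -0.4, 0] [-11.76   1.68  -1.93]
1.004 [255, -0.76, 0.11, -0.43, 0] [-12.52   1.79  -2.36]
0.957 [255, -0.73, 0.1, -0.47, 0] [-13.25   1.89  -2.83]
0.91 [255, -0.71, 0.11, -0.5, 0] [-13.96   2.    -3.33]
0.862 [255, -0.68, 0.09, -0.54, 0] [-14.64   2.09  -3.87]
0.815 [255, -0.66, 0.1, -0.56, 0] [-15.3    2.19  -4.43]
0.768 [255, -0.64, 0.09, -0.6, 0] [-15.94  
[... 457 characters left out ...]
6   2.84 -10.76]
0.342 [255, -0.33, 0.05, -0.8, 0] [-20.19   2.89 -11.56]
0.295 [255, -0.3, 0.04, -0.83, 0] [-20.49   2.93 -12.39]
0.247 [255, -0.25, 0.03, -0.84, 0] [-20.74   2.96 -13.23]
0.2 [255, -0.22, 0.04, -0.84, 0] [-20.96   3.   -14.07]
0.175 [255, -0.09, 0.01, -0.46, 0] [-21.05   3.01 -14.53]
0.15 [255, -0.09, 0.01, -0.45, 0] [-21.14   3.02 -14.98]
0.125 [255, -0.07, 0.01, -0.46, 0] [-21.21   3.03 -15.44]
0.1 [255, -0.07, 0.01, -0.45, 0] [-21.28   3.04 -15.89]
0.075 [255, -0.05, 0.01, -0.46, 0] [-21.33   3.05 -16.35]
0.05 [255, -0.04, 0.0, -0.47, 0] [-21.37   3.05 -16.82]
0.025 [255, -0.03, 0.01, -0.46, 0] [-21.4    3.06 -17.28]
0.0 [255, -0.02, 0.0, -0.46, 0] [-21.42   3.06 -17.74]
```

Call:
jog_arm --pt "255 -0.86 0.12 0.13 0" --pt "255 -0.86 0.13 0.08 0" --pt "255 -0.87 0.12 0.05 0" --pt "255 -0.86 0.12 0 0" --pt "255 -0.87 0.13 -0.03 0" --pt "255 -0.86 0.12 -0.08 0" --pt "255 -0.86 0.12 -0.12 0" --pt "255 0 0 0 0" --newtons 40

```text
time: 17.0
ee_pos: [590.6, -21.3, 210.5]
eef_rot: [2.061, -2.371, -0.002]
force: [0.7, 0.9, 3.2]
grip_width: 8.6
```

Call:
jog_arm --pt "255 -0.85 0.13 -0.16 0" --pt "255 -0.85 0.12 -0.2 0" --pt "255 -0.83 0.11 -0.25 0" --pt "255 -0.82 0.12 -0.28 0" --pt "255 -0.81 0.12 -0.32 0" --pt "255 -0.79 0.11 -0.35 0" --pt "255 -0.77 0.11 -0.4 0" --pt "255 -0.76 0.11 -0.43 0" --pt "255 -0.73 0.1 -0.47 0" --pt "255 0 0 0 0"

```text
time: 17.83
ee_pos: [518.4, -11.1, 180.6]
eef_rot: [2.06, -2.371, -0.003]
force: [1.2, 3.3, -2.3]
grip_width: 8.2
```

Call:
jog_arm --pt "255 -0.71 0.11 -0.5 0" --pt "255 -0.68 0.09 -0.54 0" --pt "255 -0.66 0.1 -0.56 0" --pt "255 -0.64 0.09 -0.6 0" --pt "255 -0.6 0.08 -0.63 0" --pt "255 -0.58 0.09 -0.65 0" --pt "255 -0.54 0.07 -0.69 0" --pt "255 -0.51 0.08 -0.71 0" --pt "255 -0.47 0.06 -0.73 0" --pt "255 -0.45 0.07 -0.75 0" --pt "255 0 0 0 0"

```text
time: 18.75
ee_pos: [460.4, -3.0, 116.6]
eef_rot: [2.059, -2.37, -0.002]
force: [-1.2, 4.1, -0.5]
grip_width: 8.2
```

Call:
jog_arm --pt "255 -0.4 0.06 -0.77 0" --pt "255 -0.37 0.05 -0.8 0" --pt "255 -0.33 0.05 -0.8 0" --pt "255 -0.3 0.04 -0.83 0" --pt "255 -0.25 0.03 -0.84 0" --pt "255 -0.22 0.04 -0.84 0" --pt "255 -0.09 0.01 -0.46 0" --pt "255 -0.09 0.01 -0.45 0" --pt "255 -0.07 0.01 -0.46 0" --pt "255 -0.07 0.01 -0.45 0" --pt "255 0 0 0 0"

```text
time: 19.67
ee_pos: [438.9, -0.2, 50.2]
eef_rot: [2.059, -2.37, -0.002]
force: [-3.5, 5.6, -0.6]
grip_width: 8.4
```

Call:
jog_arm --pt "255 -0.05 0.01 -0.46 0" --pt "255 -0.04 0 -0.47 0" --pt "255 -0.03 0 -0.3 0" --pt "255 0 0 -0.2 0" --pt "255 0 0 0 0"

```text
time: 20.08
ee_pos: [437.7, 0.0, 36.1]
eef_rot: [2.059, -2.37, -0.002]
force: [-5.2, 6.8, 0.2]
grip_width: 8.0
```

Call:
jog_arm --pt "255 0 0 -0.15 0" --pt "255 0 0 -0.15 0" --pt "255 0 0 -0.1 0" --pt "255 0 0 0 0"

```text
time: 20.42
ee_pos: [437.4, -0.1, 32.1]
eef_rot: [2.058, -2.37, -0.002]
force: [-5.4, 6.4, -0.2]
grip_width: 8.3
```

```bash
python3 - <<'E'
from h import *
s=state(); c=cam('side'); P=cloud(c)
Q=P.reshape(-1,3); ok=(np.abs(Q[:,0]-545)<75)&(np.abs(Q[:,1]+13)<130)&(Q[:,2]>60)&(Q[:,2]<130); Q=Q[ok]
A=np.c_[Q[:,:2]-[552.6,-13.2],np.ones(len(Q))]
for _ in range(3):
    k,*_=np.linalg.lstsq(A,Q[:,2],rcond=None); r=abs(Q[:,2]-A@k)<5; A,Q=A[r],Q[r]
print(len(Q),k,'angle',-(k[0]*.99-k[1]*.1415))
E
```

```text
{'time': 20.417, 'qpos': [0.453, 0.17, -0.717, -0.001, -0.687, -0.593], 'ee_pos': [437.447, -0.056, 32.147], 'eef_rot': [2.058, -2.37, -0.002], 'force': [-5.365, 6.359, -0.196], 'grip_width': 8.295}
3085 [-7.60844528e-03  4.43900749e-03  8.23633308e+01] angle 0.008160480387530623
```

The lid is nearly shut but there is no contact force yet, so I keep lowering.

Call:
jog_arm --pt "255 0 0 -0.12 0" --pt "255 0 0 -0.12 0" --pt "255 0 0 0 0" --pt "255 0 0 0 0"

```text
time: 20.8
ee_pos: [437.4, -0.1, 30.2]
eef_rot: [2.058, -2.37, -0.002]
force: [-7.4, 7.0, 4.7]
grip_width: 8.4
```

Call:
jog_arm --pt "255 0 0 -0.08 0" --pt "255 0 0 -0.08 0" --pt "255 0 0 0 0" --pt "255 0 0 0 0"

```text
time: 21.13
ee_pos: [437.4, -0.0, 29.7]
eef_rot: [2.059, -2.37, -0.002]
force: [-15.0, 8.8, 22.5]
grip_width: 8.4
```

Firm contact at 22 N upward, so the lid is on the rim. I open a little and rise straight up.

Call:
jog_arm --pt "225 0 0 0 0" --pt "200 0 0 0 0" --pt "175 0 0 0 0" --pt "165 0 0 0 0" --pt "165 0 0 0 0" --pt "165 0 0 0 0" --pt "165 0 0 0 0"

```text
time: 21.72
ee_pos: [439.0, 0.0, 29.0]
eef_rot: [2.06, -2.371, 0.0]
force: [1.1, -0.0, 0.1]
grip_width: 30.0
```

Call:
jog_arm --pt "165 0 0 0.3 0" --pt "165 0 0 0.5 0" --pt "165 0 0 0.5 0" --pt "165 0 0 0.5 0" --pt "165 0 0 1 0" --pt "165 0 0 1 0" --pt "165 0 0 2 0" --pt "165 0 0 3 0" --pt "165 0 0 3 0" --pt "165 0 0 3 0" --pt "165 0 0 3 0" --pt "165 0 0 3 0" --pt "165 0 0 1 0" --pt "165 0 0 0 0" --pt "165 0 0 0 0"

```text
time: 22.97
ee_pos: [438.9, 0.3, 247.6]
eef_rot: [-2.059, 2.37, -0.0]
force: [-0.5, -0.1, -0.8]
grip_width: 30.1
```

```bash
python3 - <<'E'
from h import *
s=state(); c=cam('side','end.png'); P=cloud(c)
Q=P.reshape(-1,3); ok=(np.abs(Q[:,0]-545)<75)&(np.abs(Q[:,1]+13)<130)&(Q[:,2]>60)&(Q[:,2]<130); Q=Q[ok]
A=np.c_[Q[:,:2]-[552.6,-13.2],np.ones(len(Q))]
for _ in range(3):
    k,*_=np.linalg.lstsq(A,Q[:,2],rcond=None); r=abs(Q[:,2]-A@k)<5; A,Q=A[r],Q[r]
print(len(Q),k,'angle',-(k[0]*.99-k[1]*.1415))
E
```

```text
{'time': 22.967, 'qpos': [0.453, -0.073, -0.405, -0.0, -1.237, -0.592], 'ee_pos': [438.908, 0.281, 247.599], 'eef_rot': [-2.059, 2.37, -0.0], 'force': [-0.485, -0.06, -0.849], 'grip_width': 30.087}
3859 [4.97339093e-03 4.99896570e-04 8.15035562e+01] angle -0.0048529216567611555
```

View pics/end.png

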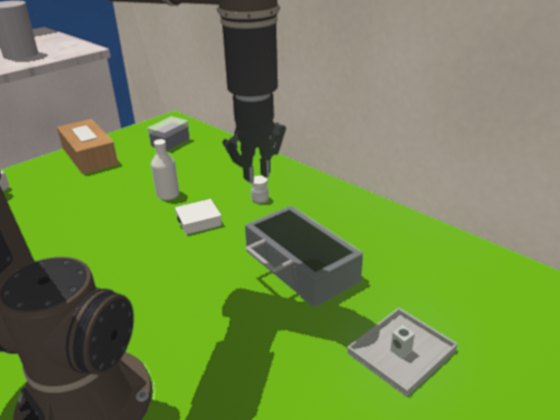

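The end view shows the lid down on the case (305,240) with its handle in front (270,258). The block stands upright in the tray (402,341), the slide box, jar and bottle are in place, and the gripper is clear. The lid plane fits at 81.5 mm with an angle of about -0.005 rad, so I hand in.

```bash
python3 -c "
from rig import workorder; print(workorder.hand_in())"
```

```text
the job is handed in; nothing more can be done
None
```

The filter block is standing in the steel tray and the case lid is shut. I handed the job in at about 23 s, and it reports no verdict.

**Block:** It came out of the case's left-hand (+y) pocket. I set it down near the tray centre. After release it measured (484, -340) with its top flat at about 55 mm, and it was upright in the last picture.

**Lid:** I pinched the handle and guided the lid down its arc at well under 2 rad/s until it pressed on the rim at about 22 N. I then opened the fingers slightly and rose clear. In the last side view the lid plane fits at about 81.5 mm high (80 expected) with an angle of about -0.005 rad, so it is shut within camera error.

**Disagreement with the data:** My first pinch of the handle closed on nothing. The real fingertips sat about 24 mm higher than the reported TCP. I went 24 mm lower and the second pinch held. The block was therefore held only near its top, which was enough.

**Not checked:** I did not measure the objectives after the lid closed. They looked undisturbed once the block was lifted out and again just before I gripped the handle. I judged the slide box, jar and wash bottle unmoved by eye only, from the last picture.

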